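Aim the stand magnifier at the hoop

ROBOT

A 6-joint arm with a two-finger parallel gripper is mounted at the origin on the work surface. World frame = base frame: x ahead of the robot, y to its left, z up, the work surface at z = 0. Lengths are in m, angles in rad, forces in N, time in s.
With the tool pointing down it reaches from about 0.35 to 0.85 m from the base axis. Payload 8.1 kg.
Tool frame: the origin (TCP) lies at the very end of the fingers, on their centre line; the grasp point (between the pads) lies 19 mm behind it; z points along the fingers, y is the direction in which the jaws open and shut (so a half turn about z gives the same grasp; the last joint's range is limited). The gripper opens to 93 mm and grips with 3 to 60 N. Pads are 15 mm wide; open, the fingers measure 128 mm over their backs; the gripper's body (75 mm by 188 mm) begins 65 mm behind the grasp point.
Start: joints at [-1.265, 0.13, 1.488, -0, 1.523, -0.085], TCP at [0.229, -0.555, 0.219] pointing down, gripper open.
Joint ranges: [-2.96, 2.96], [-0.89, 2.26], [0.02, 2.5], [-1.34, 4.48], [0, 2.73], [-2.66, 2.66]. Speed limits (rad/s): [2.39, 2.39, 2.79, 3.14, 3.14, 3.14].

INTERFACE

Orientations are given as a rotation vector (axis times angle).
In Python, from plant import * gives the robot as it stands.
- The arm moves only by the tool apply_moves, never from a script. Its argument "commands" is one flat list of numbers, 7 for each row, row after row: the shift along the world's x, y, z in cm, then the turn, a rotation vector about the world's x, y, z in rad, then the finger opening in cm, from 0 to 9.3. A call has 1 to 8 rows; each row shifts and turns the pose as measured when the row begins; what a row does not reach is not made up. A row lasts 1/8 s, in which the tool goes at most 62.5 mm and 10.7 degrees, less where a joint would pass 70% of its speed; a pose out of reach is approached as far as the arm can. A call with a gripper value outside its range is refused whole. The fingers move at their own pace and stop on an object; "squeeze" is the grip in N (left out, the last holds). Time passes only in rows, so rows that do not move let the fingers close. It gives the time, the measured TCP pose, the force and the opening at its end, in the units of the state.
- read_state(): the state, without advancing time (a new reading comes with each control period).
- read_camera(name): name is "scene" or "top" or "wrist"; returns (picture, depth): 480x640x3 uint8, blue, green, red; 480x640 float32, m along the optical axis (not along the pixel's ray), 0 where there is no reading.
- camera_model(name): a dict with "intrinsics" (3x3 intrinsics, pixels), "R" (3x3) and "t" (3): a world point X has camera coordinates R X + t. Camera axes: x right, y down, z forward; pixel columns grow to the right and rows downward; lengths in m; the calibration is good to about 2 mm. A picture is of the moment at which its call begins: read the wrist's pose just before it. camera_model takes no time and is no camera call; for the wrist camera it gives the pose at the moment of the call.
- close_job(): hands the job in, once; it reports no verdict.
Trained networks look in the newest picture that a camera, given by its name, has taken for a name from the list of things; names that differ only in an ending like _2 or _b are one class to them, and where a whole thing is asked for, a point or a joint stands for the part that bears it (a point fixed in the world has none). Each returns a list of dicts, best first, with "conf" (0 to 1); they miss things now and then, are a little off and sometimes report something else, mostly with a low value. They report only what shows in the picture. A call takes as long as a camera call.
- find_in(query, camera): "point" ([x, y, z] in m, in the coordinates of the camera as it stood for that picture, good to about 4 mm: the middle of the surface that is visible of it).
- cut_out(query, camera): "mask" (480x640 bool, what is visible of it).
- spot_point(query, camera): "point" ([x, y, z] in m, in the coordinates of the camera as it stood for that picture, good to about 4 mm: a listed point, or the origin of a listed thing).
The state is a dict: "t": time; "q": joint angles; "dq": joint speeds; "joint_torque": joint torques, N m; "tool_pos": TCP position; "orientation": TCP orientation; "force": force on the tool from outside, world axes, zero at the start; "wrist_torque": the same for the moment, N m; "opening": finger opening in m.
Only numpy, scipy, OpenCV 4.12 (cv2) and the standard library are available. Lean on these libraries where they do the work, as an engineer would, in place of code of your own. Each camera call takes 0.05 s, during which the arm holds its last target. There are 200 camera calls.

TASK

Get the stand magnifier ready for the work in the brass-rimmed hoop: first lift the button jar out of the way of the swinging arm and stand it upright, fully on the round coaster. Then swing the arm round until the lens is straight above the middle of the hoop, and tip the lens until it is parallel with the sloping hoop. Leave the hoop, its rest and everything else on the stool where they are.

Things in the scene. Friction and masses are not known exactly. Their poses are not given: they have to be found in the camera images.
- magnifier: stand magnifier fixed on a low round stool (580 mm across, centre at x 0.58, y 0, top at z = 0.06). Foot 90 mm across, 14 mm high; post 18 mm thick. Origin: on the post (swivel) axis at the stool top. On the post turns a level bar, 14 x 14 mm, centre line 120 mm above the origin, from a 30 mm wide hub to a 30 mm wide fork at 98 to 120 mm from the axis, which holds the lens hinge
- swivel (a joint): angle of the bar about the vertical post axis, rad; 0 = bar points along -x of magnifier, growing counterclockwise seen from above (at angle q it points along (-cos q, -sin q) in the magnifier's axes). Friction joint, about 0.35 N m, stays where left; range -1.7 to 1.9; starts at 1.2 to 1.45
- tilt (a joint): angle of the lens about its level hinge, rad; 0 = level, positive = outer end raised. Friction joint, about 0.25 N m, stays where left; range -0.5 to 1.2; pressing the outer part down lowers it. A 32 mm thumb stalk with a 16 mm ball stands up from the hinge and turns with the lens (leans 16 degrees to the post when level): pushed toward the post it raises the lens, away it lowers it
- tilt_hinge (a point): centre of the lens hinge, on the bar's centre line, 110 mm from the post axis
- lens_center (a point): centre of the round lens (110 mm across its black rim, 12 mm thick, can be pressed anywhere on its flat face), 75 mm out from the hinge; x points along the lens back toward the hinge, y along the hinge, z is the lens normal (up when level)
- hoop_center (a point): middle of the top of the brass-rimmed hoop (124 mm across, flat wooden inlay) on a sloping board hinged on the post side, far side raised 0.05 to 0.4 rad; z = hoop normal, x = down the slope toward the post. It lies straight out from the post, so a bar pointing at it with the lens parallel puts the lens right above it, about 75 mm clear. Rest 135 x 130 mm, end posts 80 mm high
- jar: clear plastic button jar with white clip-on lid, loose, upright: body 62 mm across and 114 mm high, lid 58 mm across (62 over its clips, to 131 mm height) up to 140 mm; origin: centre of its underside; 0.15 to 0.3 kg; stands in the way of the bar's swing from its start to the hoop
- coaster: flat round silicone coaster 100 mm across, 4 mm thick, fixed; origin: centre of its underside on the stool top
- dome: bystander, loose: glass magnifier dome 84 mm across, 45 mm high; origin: centre of underside
- bowl: bystander, loose: brass bowl 88 mm across, 45 mm high; origin: centre of underside
- bobbin: bystander, loose: wooden thread bobbin standing up, 44 mm across, 60 mm high; origin: centre of underside
- block: bystander, loose: dark wooden printing block 90 x 60 mm, 30 mm high, 48 mm with its round grip; origin: centre of underside
- tin: bystander, loose: closed steel tin 68 mm across, 70 mm high; origin: centre of underside
- cone: bystander, loose: wooden thread cone 64 mm across at the foot, 100 mm high; origin: centre of underside
- hook_rail: steel hook rail clamped to the stool's near left edge (as the robot sees it), fixed: upright plate with a 160 mm long crossbar along its own y, top 140 mm above the stool; origin: on the stool top at the edge

How it is judged:
By the outcome, as a careful person would: the job done as asked, in the order asked, and still so for the second after the job is handed in, with the robot touching nothing.
It also fails if it takes over 72 s, if anything falls off the work surface, if the arm or the gripper's body presses on something with over 40 N, if the wrist force passes 120 N, or if a joint passes its speed limit or range.

## Working session

There is one attempt and no reset: what is moved stays moved. The work goes in short steps, Python scripts to look and compute and a tool call to move; the robot and the scene stay as the last step left them, time stands still between calls to the robot, and variables do not carry over. Pictures are saved under pics/ and viewed, about 8 in all and at most 12, crops included, and the job is handed in when it is done.

Besides the shell and the picture viewer there is one more tool, called as name(argument=value, ...) on one line, values as JSON. apply_moves: Moves the arm, as the interface text tells. Its arguments: {"type":"object","properties":{"commands":{"type":"array"},"squeeze":{"type":"number"}},"required":["commands"]}

```bash
ls; mkdir -p pics; cat > h.py <<'E'
from plant import *
import numpy as np, cv2
def w(name,p):
    m=camera_model(name); return np.array(m["R"]).T@(np.array(p)-np.array(m["t"]))
def spot(q,cam,f=spot_point):
    r=f(q,cam); return [(round(d["conf"],2),np.round(w(cam,d["point"]),3).tolist()) for d in r[:2]]
E
python3 - <<'E'
from h import *
for c in ["scene","top"]:
    im,d=read_camera(c); cv2.imwrite(f"pics/{c}1.png",im)
    for q in ["magnifier","tilt_hinge","lens_center","hoop_center","jar","coaster","dome","bowl","bobbin","block","tin","cone","hook_rail"]:
        print(c,q,spot(q,c))
print(read_state())
E
```

```text
pics
scene magnifier [(0.93, [0.701, 0.019, 0.057])]
scene tilt_hinge [(0.56, [0.667, -0.084, 0.178])]
scene lens_center [(0.86, [0.644, -0.136, 0.223]), (0.6, [0.671, -0.209, 0.061])]
scene hoop_center [(0.32, [0.429, 0.235, 0.062])]
scene jar [(0.28, [0.646, -0.135, 0.225])]
scene coaster [(0.8, [0.442, -0.144, 0.058]), (0.38, [0.433, -0.007, 0.063])]
scene dome [(0.74, [0.432, -0.009, 0.061]), (0.45, [0.44, -0.143, 0.057])]
scene bowl [(0.76, [0.529, -0.217, 0.06])]
scene bobbin [(0.57, [0.592, -0.119, 0.057]), (0.53, [0.429, 0.234, 0.063])]
scene block [(0.9, [0.67, -0.206, 0.057])]
scene tin [(0.93, [0.768, -0.115, 0.06])]
scene cone [(0.57, [0.792, 0.093, 0.06])]
scene hook_rail [(0.93, [0.432, 0.235, 0.063])]
top magnifier [(0.74, [0.7, 0.025, 0.063])]
top tilt_hinge [(0.84, [0.668, -0.08, 0.183])]
top lens_center [(0.91, [0.644, -0.136, 0.225])]
top hoop_center [(0.73, [0.665, 0.196, 0.118]), (0.4, [0.699, 0.024, 0.065])]
top jar [(0.92, [0.611, -0.005, 0.065]), (0.48, [0.431, -0.013, 0.057])]
top coaster [(0.95, [0.442, -0.151, 0.064])]
top dome [(0.7, [0.432, -0.013, 0.057]
[... 304 characters left out ...]
)]
top hook_rail [(0.81, [0.426, 0.235, 0.06])]
{'t': 1.4, 'q': array([-1.26538501e+00,  1.30404401e-01,  1.48815832e+00, -1.01446388e-05,
        1.52299358e+00, -8.53971740e-02]), 'dq': array([-0.00069579,  0.00038994, -0.00025245,  0.000651  , -0.00098001,
       -0.00201658]), 'joint_torque': array([-1.96622041e-04, -5.59748876e+01, -4.92047310e+01,  7.67935580e-02,
        2.26651499e-02, -7.09009896e-05]), 'tool_pos': array([ 0.22858795, -0.55477734,  0.2186555 ]), 'orientation': array([ 3.08176914e+00,  6.09974896e-01, -9.55235476e-06]), 'force': array([-0.56896419,  0.48416136, -0.04656674]), 'wrist_torque': array([0.02056893, 0.00154119, 0.03180728]), 'opening': 0.09299671808537156}
```

View pics/scene1.png

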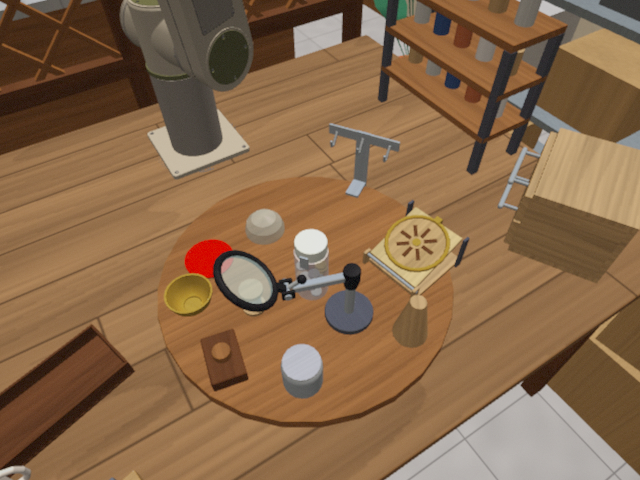

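View pics/top1.png

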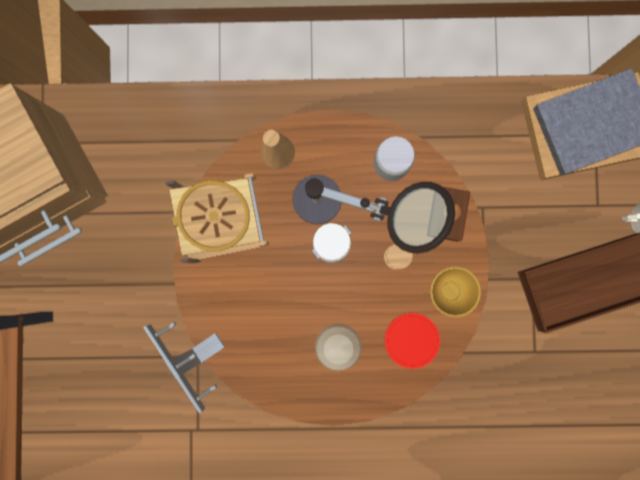

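The scene view shows the arm and lens pointing to the robot's right, over the bobbin (about 255,295). The jar (312,260) is between the arm and the robot, the red coaster is at (208,258), and the hoop is at (417,243). The top view agrees: lens at (421,217), jar lid (332,243), hoop (213,215), coaster (412,340). Next I'll refine these from depth.

```bash
cat >> h.py <<'E'
def cloud(cam):
    im,d=read_camera(cam); m=camera_model(cam); K=np.array(m["intrinsics"])
    v,u=np.mgrid[:480,:640]; P=np.stack([(u-K[0,2])/K[0,0]*d,(v-K[1,2])/K[1,1]*d,d],-1)
    P=(P-np.array(m["t"]))@np.array(m["R"]); P[d<=0]=np.nan
    return im,P
def plane(p,tol=.003):
    for _ in range(6):
        c=np.median(p,0) if _==0 else p.mean(0); n=np.linalg.svd(p-c,full_matrices=False)[2][2]; n*=np.sign(n[2])
        r=abs((p-c)@n); p=p[r<max(tol,r.std()*1.5)] if _<5 else p
    return c,n,p
def circ(xy):
    A=np.c_[2*xy,np.ones(len(xy))]; s=np.linalg.lstsq(A,(xy**2).sum(1),rcond=None)[0]
    return s[:2],np.sqrt(s[2]+s[:2]@s[:2])
E
python3 - <<'E'
from h import *
im,P=cloud("top")
def near(x,y,r,z0,z1):
    k=(np.hypot(P[...,0]-x,P[...,1]-y)<r)&(P[...,2]>z0)&(P[...,2]<z1); return P[k]
def mid(p): return np.round((np.percentile(p,1,0)+np.percentile(p,99,0))/2,4),np.round(np.ptp(p,axis=0),3),len(p)
print("lid",mid(near(.611,-.005,.05,.19,.215)))
print("coaster",mid(P[(im[...,2]>200)&(im[...,1]<60)]))
print("postcap",mid(near(.70,.024,.02,.15,.3)), near(.70,.024,.02,.15,.3)[:,2].max())
hm=[d for d in cut_out("hoop_center","top")][:1]
for d in hm:
    p=P[d["mask"]]; p=p[~np.isnan(p[:,0])]; c,n,q=plane(p); print("hoop mask",d["conf"],len(p),mid(p),c,n,np.arccos(n[2]))
p=near(.665,.196,.06,.08,.16); c,n,q=plane(p); print("hoop",mid(p),c,n,np.arccos(n[2]),np.degrees(np.arctan2(-n[1],-n[0])))
for d in cut_out("lens_center","top")[:1]:
    p=P[d["mask"]]; p=p[p[:,2]>.17]; c,n,q=plane(p); print("lens",d["conf"],len(p),mid(p),c,n,np.arccos(n[2]),np.degrees(np.arctan2(-n[1],-n[0])))
k=near(.68,-.03,.045,.17,.20); c=k.mean(0); v=np.linalg.svd((k-c)[:,:2],full_matrices=False)[2][0]; print("bar",len(k),c,v,np.degrees(np.arctan2(v[1],v[0])))
s=read_state(); 
from scipy.spatial.transform import Rotation as R
print(R.from_rotvec(s["orientation"]).as_matrix())
E
```

```text
lid (array([ 0.6144, -0.004 ,  0.1971]), array([0.057, 0.06 , 0.014]), 1083)
coaster (array([nan, nan, nan]), array([nan, nan, nan]), 2251)
postcap (array([0.7002, 0.0207, 0.1864]), array([0.029, 0.031, 0.034]), 332) 0.20122116179735297
hoop mask 0.92 5346 (array([0.6689, 0.1981, 0.116 ]), array([0.141, 0.186, 0.146]), 5346) [0.66822284 0.20091409 0.12049683] [ 0.04927718 -0.27414788  0.96042423] 0.28227504711937323
hoop (array([0.6657, 0.1961, 0.1178]), array([0.117, 0.12 , 0.049]), 4028) [0.66617785 0.19886531 0.12053648] [ 0.05155423 -0.268846    0.96180247] 0.27728402284821624 100.85532784718079
lens 0.77 4027 (array([ 0.6467, -0.1187,  0.2246]), array([0.108, 0.134, 0.085]), 4027) [ 0.64719961 -0.13626025  0.22912598] [0.1917223  0.5804114  0.79143235] 0.6576475885155698 -108.27949448758851
bar 503 [ 0.68090621 -0.02671809  0.18733725] [-0.35449967 -0.93505614] -110.762783736117
[[ 9.24590131e-01  3.80963370e-01  2.08000197e-05]
 [ 3.80963370e-01 -9.24590131e-01 -2.91035580e-05]
 [ 8.14410341e-06  3.48329081e-05 -9.99999999e-01]]
```

apply_moves(commands=[0,0,5,0,0,0,9.3,2,3,5,0,0,0.17,9.3,3.2,4.6,2,0,0,0.18,9.3,3.2,4.6,0,0,0,0.18,9.3,3.2,4.6,0,0,0,0.18,9.3,3.2,4.6,0,0,0,0.18,9.3,3.2,4.6,0,0,0,0.18,9.3,3.2,4.6,0,0,0,0.18,9.3], squeeze=20)

```text
t: 2.55
tool_pos: [0.443, -0.2409, 0.3419]
orientation: [2.103, 2.329, -0.004]
force: [1.3, -0.9, -0.1]
opening: 0.0934
```

apply_moves(commands=[3.2,4.6,0,0,0,0.18,9.3,3.2,4.6,0,0,0,0.18,9.3,3.2,4.6,0,0,0,0.18,9.3,3.2,4.6,0,0,0,0.18,9.3,3.2,4.6,0,0,0,0.18,9.3,0,0,0,0,0,0.16,9.3])

```text
t: 3.3
tool_pos: [0.6083, 0.0016, 0.3419]
orientation: [0.574, 3.083, 0.002]
force: [-0.1, 0.1, -0.4]
opening: 0.0927
```

apply_moves(commands=[0.5,-0.5,0,0,0,-0.157,9.3,0,0,0,0,0,0,9.3])

```text
t: 3.55
tool_pos: [0.6138, -0.002, 0.3413]
orientation: [0.806, 3.031, 0.001]
force: [-0.9, 1.3, -0.2]
opening: 0.093
```

```bash
python3 - <<'E'
from h import *
print(read_state()["tool_pos"],read_state()["orientation"])
im,P=cloud("wrist"); cv2.imwrite("pics/w1.png",im)
print(spot("jar","wrist"))
k=(np.hypot(P[...,0]-.614,P[...,1]+.004)<.05)&(P[...,2]>.19)&(P[...,2]<.215); p=P[k]
print(len(p),np.percentile(p,[1,99],axis=0).mean(0),np.ptp(p,axis=0))
im,P=cloud("top"); print(spot("coaster","top"))
E
```

```text
[ 0.61376778 -0.00204702  0.34131608] [8.06013934e-01 3.03104952e+00 1.13763780e-03]
[(0.66, [0.612, -0.003, 0.06]), (0.42, [0.426, -0.013, 0.059])]
3145 [ 0.61153913 -0.00290063  0.19615032] [0.05727105 0.06057402 0.01276762]
[]
```

View pics/w1.png

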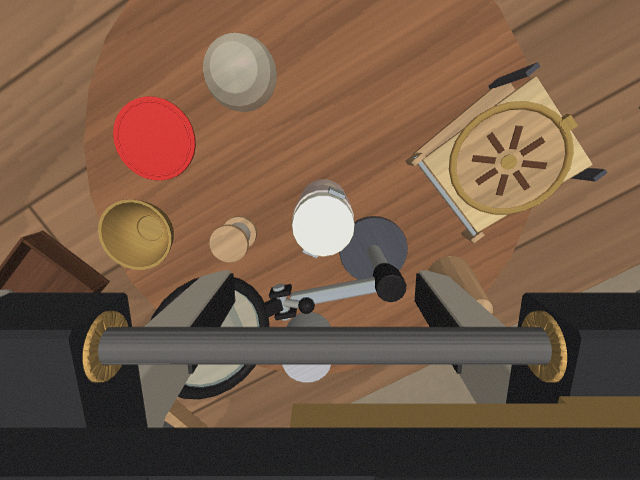

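The wrist view has the lid at (323,222) between the fingers, with the lens (235,335) and post cap (390,283) clear of the descent. Lowering onto the jar body.

apply_moves(commands=[-0.2,-0.1,-5,0,0,0,9.3,0,0,-5,0,0,0,9.3,0,0,-4,0,0,0,9.3,0,0,-3,0,0,0,9.3,0,0,-2.5,0,0,0,9.3])

```text
t: 4.38
tool_pos: [0.612, -0.0047, 0.1467]
orientation: [0.794, 3.023, 0.004]
force: [-0.1, -0.1, -0.3]
opening: 0.093
```

```bash
python3 -c "
from h import *
s=read_state();print(s['tool_pos'],s['force'])"
```

```text
[ 0.61200017 -0.00467832  0.14665391] [-0.11293551 -0.12201446 -0.26329566]
```

apply_moves(commands=[0,0.2,-0.8,0,0,0,9.3,0,0,0,0,0,0,5.5,0,0,0,0,0,0,5.5,0,0,0,0,0,0,5.5,0,0,0,0,0,0,5.5,0,0,0,0,0,0,5.5], squeeze=20)

```text
t: 5.12
tool_pos: [0.6127, -0.0031, 0.1409]
orientation: [0.791, 3.022, 0.005]
force: [0.8, -0.4, -1.1]
opening: 0.0618
```

apply_moves(commands=[0,0,1,0,0,0,5.5,-0.5,0,3,0,0,0,5.5,-1,0,4,0,0,0,5.5,-2,-1,3,0,0,0,5.5,-3,-2.5,1,0,0,0,5.5,-3.5,-3.5,0,0,0,0,5.5,-3.5,-3.5,0,0,0,0,5.5])

```text
t: 6.0
tool_pos: [0.4746, -0.1083, 0.2682]
orientation: [0.783, 3.022, 0.004]
force: [-0.2, -0.3, -1.3]
opening: 0.0617
```

```bash
python3 - <<'E'
from h import *
s=read_state();print(s['tool_pos'],s['force'],s['opening'])
im,P=cloud("wrist"); print(spot("coaster","wrist"))
k=(im[...,2]>150)&(im[...,1]<60)&(im[...,0]<60)&(P[...,2]>.04)
cs=cv2.connectedComponentsWithStats(k.astype(np.uint8)); i=1+cs[2][1:,4].argmax(); p=P[cs[1]==i]; print(cs[2][i],np.percentile(p,[1,99],axis=0))
cv2.imwrite("pics/w2.png",im)
im,P=cloud("top")
k=(im[...,2]>150)&(im[...,1]<60)&(im[...,0]<60)&(P[...,2]>.04)
cs=cv2.connectedComponentsWithStats(k.astype(np.uint8)); i=1+cs[2][1:,4].argmax(); p=P[cs[1]==i]; print(cs[2][i],np.percentile(p,[1,99],axis=0))
E
```

```text
[ 0.4746209  -0.1083076   0.26822909] [-0.17121454 -0.32937117 -1.32502521] 0.061703838652245914
[(0.82, [0.441, -0.149, 0.057])]
[ 232  153   93   92 4448] [[ 0.39033927 -0.1954112   0.06246077]
 [ 0.47138828 -0.10233694  0.06600325]]Traceback (most recent call last):
  File "<stdin>", line 9, in <module>
ValueError: attempt to get argmax of an empty sequence
```

apply_moves(commands=[-3.4,-4.1,0,0,0,0,5.5,0,0,0,0,0,0,5.5,0,0,-4,0,0,0,5.5,0,0,-4,0,0,0,5.5,0,0,-2.8,0,0,0,5.5,0,0,0,0,0,0,5.5])

```text
t: 6.9
tool_pos: [0.4445, -0.147, 0.1609]
orientation: [0.782, 3.015, 0.008]
force: [-0.1, -0.2, -0.6]
opening: 0.0619
```

apply_moves(commands=[-0.3,-0.2,-1.0,0,0,0,5.5,0,0,-0.3,0,0,0,5.5,0,0,-0.3,0,0,0,5.5])

```text
t: 7.28
tool_pos: [0.4441, -0.149, 0.1479]
orientation: [0.779, 3.011, 0.007]
force: [0.1, -0.3, -2.2]
opening: 0.0621
```

apply_moves(commands=[-0.2,0,-0.3,0,0,0,5.5,0,0,-0.2,0,0,0,5.5,0,0,0,0,0,0,5.5])

```text
t: 7.65
tool_pos: [0.4433, -0.1498, 0.1448]
orientation: [0.778, 3.007, 0.006]
force: [-0.4, -0.2, -1.6]
opening: 0.0616
```

apply_moves(commands=[0,0,-0.2,0,0,0,5.5,0,0,-0.1,0,0,0,5.5,0,0,0,0,0,0,5.5])

```text
t: 8.02
tool_pos: [0.4448, -0.1506, 0.1444]
orientation: [0.777, 3.003, 0.004]
force: [-0.2, -0.1, -0.7]
opening: 0.0616
```

apply_moves(commands=[0,0,0,0,0,0,6.6,0,0,0,0,0,0,8,0,0,0,0,0,0,9.3,0,0,0,0,0,0,9.3,0,0,3,0,0,0,9.3,0,0,5,0,0,0,9.3,0,0,6,0,0,0,9.3,3,2,2,0,0,0,9.3])

```text
t: 9.02
tool_pos: [0.4719, -0.1302, 0.3061]
orientation: [0.783, 3.007, 0.006]
force: [1.9, -0.3, 0.4]
opening: 0.0931
```

```bash
python3 - <<'E'
from h import *
s=read_state();print(s['q'],s['force'])
from scipy.spatial.transform import Rotation as R
print(R.from_rotvec(s["orientation"]).as_matrix().round(3))
im,P=cloud("wrist"); cv2.imwrite("pics/w3.png",im)
k=(np.hypot(P[...,0]-.443,P[...,1]+.15)<.06)&(P[...,2]>.19)&(P[...,2]<.22); p=P[k]
print(len(p),np.percentile(p,[1,99],axis=0).mean(0),np.ptp(p,axis=0)); print(spot("jar","wrist"))
im,P=cloud("scene"); cv2.imwrite("pics/s2.png",im[120:420,120:500]); print(spot("jar","scene"))
E
```

```text
[-0.38007992 -0.22690152  1.67675603  0.00795322  1.65785282 -1.44056699] [ 1.9042212  -0.32239468  0.36635831]
[[-0.872  0.488  0.034]
 [ 0.488  0.873 -0.005]
 [-0.033  0.012 -0.999]]
4279 [ 0.44775785 -0.14688572  0.20008969] [0.05679147 0.06058043 0.01703097]
[(0.81, [0.447, -0.145, 0.063])]
[(0.58, [0.448, -0.155, 0.065])]
```

View pics/w3.png

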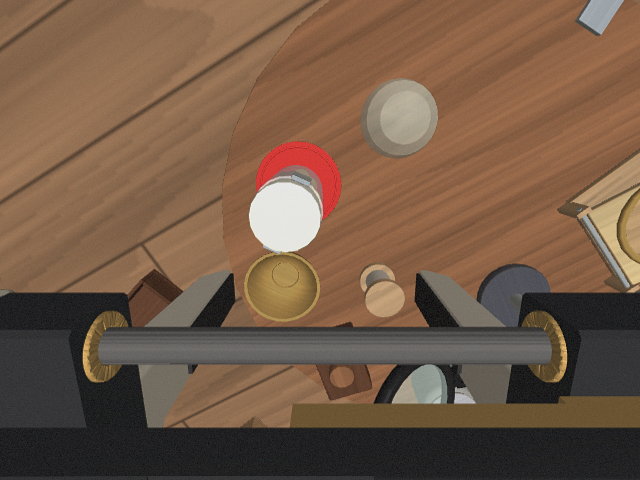

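The wrist view shows the jar upright on the red coaster (lid about 285,215). By depth it is about 7 mm off centre against the 19 mm allowed. Next I'll straddle the bar near the post.

apply_moves(commands=[3,1.5,1,0.005,0.034,0,7,3,1.5,0,0,0,0.175,4.5,3,1.5,0,0,0,0.175,4.5,3,1.5,0,0,0,0.175,4.5,3,1.5,0,0,0,0.175,4.5,3,1.5,0,0,0,0.175,4.5,2,0.7,0,0,0,0.175,4.5,1,0.4,0,0,0,0.175,4.5])

```text
t: 10.22
tool_pos: [0.6758, -0.0298, 0.2939]
orientation: [1.143, -2.892, 0.012]
force: [-0.4, -0.3, -0.6]
opening: 0.0455
```

```bash
cat >> h.py <<'E'
from scipy.spatial.transform import Rotation as Rt
def tool():
    s=read_state(); M=Rt.from_rotvec(s["orientation"]).as_matrix(); z=M[:,2]
    print("t",s["t"],"pos",s["tool_pos"].round(4),"xyaw",round(np.degrees(np.arctan2(M[1,0],M[0,0]))%360,1),"level fix",np.cross(z,[0,0,-1]).round(3),"q",s["q"].round(2),"F",s["force"].round(1))
E
python3 -c "
from h import *
tool()"
```

```text
t 10.225 pos [ 0.6758 -0.0298  0.2939] xyaw 223.1 level fix [ 0.019 -0.027  0.   ] q [-0.11  0.35  1.09 -0.02  1.72 -2.43] F [-0.4 -0.3 -0.6]
```

apply_moves(commands=[0.7,0,0,0.019,-0.027,0,4.5,0,0,-4,0,0,0,4.5,0,0,-4,0,0,0,4.5,0,0,-2,0,0,0,4.5])

```text
t: 10.72
tool_pos: [0.681, -0.0332, 0.1888]
orientation: [-1.128, 2.929, 0.004]
force: [-0.3, 0.1, -0.8]
opening: 0.045
```

```bash
python3 -c "
from h import *
tool()"
```

```text
t 10.725 pos [ 0.681  -0.0332  0.1888] xyaw 222.1 level fix [-0.003  0.002  0.   ] q [-0.13  0.36  1.27  0.    1.51 -2.43] F [-0.3  0.1 -0.8]
```

apply_moves(commands=[0,0,-2.2,0,0,0,4.5,0,0,-0.7,0,0,0,4.5,-0.9,0.4,0,0,0,-0.13,4.5,-0.83,0.56,0,0,0,-0.13,4.5,-0.71,0.69,0,0,0,-0.13,4.5,-0.59,0.8,0,0,0,-0.13,4.5])

```text
t: 11.48
tool_pos: [0.6483, -0.0141, 0.1561]
orientation: [-0.272, 3.121, 0.006]
force: [4.5, -2.5, -3.5]
opening: 0.0448
```

```bash
cat >> h.py <<'E'
def bear():
    p=read_state()["tool_pos"][:2]-[.7,.022]; print("tool r,b",np.hypot(*p).round(4),np.degrees(np.arctan2(p[1],p[0])).round(1)%360)
def lens():
    im,P=cloud("top")
    for q in ["lens_center","tilt_hinge"]:
        print(q,[(c,p,"b",np.degrees(np.arctan2(p[1]-.022,p[0]-.7)).round(1)%360) for c,p in spot(q,"top")])
    return im,P
E
python3 -c "
from h import *
tool();bear();lens()"
```

```text
t 11.475 pos [ 0.6483 -0.0141  0.1561] xyaw 190.0 level fix [-0.004  0.009  0.   ] q [-0.1   0.29  1.43  0.01  1.42 -1.85] F [ 4.5 -2.5 -3.5]
tool r,b 0.0631 214.9
lens_center [(0.96, [0.573, -0.093, 0.222], 'b', np.float64(222.2)), (0.33, [0.793, 0.093, 0.059], 'b', np.float64(37.4))]
tilt_hinge [(0.89, [0.62, -0.053, 0.181], 'b', np.float64(223.2)), (0.41, [0.67, -0.213, 0.062], 'b', np.float64(262.7))]
```

apply_moves(commands=[0,1.2,0.1,0,0,-0.125,4.5,-0.34,0.93,0.05,0,0,-0.125,4.5,-0.17,0.98,0,0,0,-0.125,4.5,0,1.0,0,0,0,-0.125,4.5,0.17,0.98,0,0,0,-0.125,4.5,0.34,0.93,0,0,0,-0.125,4.5])

```text
t: 12.38
tool_pos: [0.6458, 0.0354, 0.158]
orientation: [0.904, 3.005, -0.019]
force: [-5.3, -5.7, -0.5]
opening: 0.0451
```

```bash
python3 -c "
from h import *
tool();bear();lens()"
```

```text
t 12.375 pos [0.6458 0.0354 0.158 ] xyaw 146.5 level fix [0.013 0.    0.   ] q [-0.02  0.29  1.42 -0.01  1.43 -1.  ] F [-5.3 -5.7 -0.5]
tool r,b 0.0558 166.1
lens_center [(0.67, [0.526, 0.035, 0.227], 'b', np.float64(175.7)), (0.57, [0.668, -0.218, 0.061], 'b', np.float64(262.4))]
tilt_hinge [(0.76, [0.591, 0.028, 0.185], 'b', np.float64(176.8))]
```

apply_moves(commands=[0.3,1.0,0,0.013,0,-0.06,4.5,0.48,0.88,0,0,0,-0.06,4.5,0.64,0.8,0,0,0,-0.06,4.5,0.78,0.67,0,0,0,-0.08,4.5,0.88,0.52,0,0,0,-0.08,4.5])

```text
t: 13.15
tool_pos: [0.6716, 0.07, 0.1565]
orientation: [-1.375, -2.812, 0.009]
force: [-8.9, -2.2, 1.6]
opening: 0.0452
```

```bash
python3 -c "
from h import *
tool();bear();lens()"
```

```text
t 13.15 pos [0.6716 0.07   0.1565] xyaw 127.9 level fix [ 0.    -0.013  0.   ] q [ 0.03  0.38  1.31  0.    1.46 -0.63] F [-8.9 -2.2  1.6]
tool r,b 0.0558 120.6
lens_center [(0.72, [0.578, 0.141, 0.225], 'b', np.float64(135.7)), (0.66, [0.667, -0.215, 0.061], 'b', np.float64(262.1))]
tilt_hinge [(0.56, [0.623, 0.098, 0.183], 'b', np.float64(135.4))]
```

apply_moves(commands=[0.9,0.46,0.1,0,-0.013,-0.13,4.5,0.96,0.26,0,0,0,-0.13,4.5,0.8,0.1,0,0,0,-0.1,4.5,0,0,0,0,0,0,4.5])

```text
t: 13.8
tool_pos: [0.696, 0.078, 0.1569]
orientation: [-1.849, -2.534, 0.001]
force: [0.5, 0.6, 0.4]
opening: 0.0453
```

```bash
cat >> h.py <<'E'
def rim(cam="top",zmin=.17):
    im,P=cloud(cam)
    for d in cut_out("lens_center",cam)[:1]:
        m=d["mask"]; p=P[m]; g=im[m].max(1); k=(p[:,2]>zmin)&(g<70); c,n,q=plane(p[k])
        e1=np.cross(n,[0,0,1]); e1/=np.linalg.norm(e1); e2=np.cross(n,e1); x=np.c_[(q-c)@e1,(q-c)@e2]; a,r=circ(x); C=c+a[0]*e1+a[1]*e2
        print("rim",d["conf"],len(q),"C",C.round(4),"r",r.round(4),"tilt",np.arccos(n[2]).round(3),"dir",np.degrees(np.arctan2(-n[1],-n[0])).round(1),"bear C",np.degrees(np.arctan2(C[1]-.022,C[0]-.7)).round(1))
E
python3 -c "
from h import *
tool();bear();im,P=lens();cv2.imwrite('pics/t3.png',im[120:330,150:500]); rim()
k=(np.hypot(P[...,0]-.7,P[...,1]-.022)<.1)&(np.hypot(P[...,0]-.7,P[...,1]-.022)>.02)&(P[...,2]>.17)&(P[...,2]<.195);print(k.sum())
"
```

```text
t 13.8 pos [0.696  0.078  0.1569] xyaw 107.8 level fix [-0.002 -0.004 -0.   ] q [ 0.04  0.44  1.24  0.    1.47 -0.27] F [0.5 0.6 0.4]
tool r,b 0.0562 94.1
lens_center [(0.75, [0.639, 0.183, 0.226], 'b', np.float64(110.8)), (0.4, [0.442, -0.152, 0.065], 'b', np.float64(214.0))]
tilt_hinge [(0.85, [0.663, 0.123, 0.182], 'b', np.float64(110.1)), (0.61, [0.53, -0.213, 0.063], 'b', np.float64(234.1))]
rim 0.85 399 C [0.6437 0.1743 0.2274] r 0.0483 tilt 0.664 dir 108.8 bear C 110.3
11
```

apply_moves(commands=[0.6,-0.05,0,0,0,-0.1,4.5,0.3,-0.05,0,0,0,0,4.5,0,0,0,0,0,0,4.5])

```text
t: 14.42
tool_pos: [0.7019, 0.0777, 0.1567]
orientation: [-1.97, -2.434, 0.005]
force: [0.5, -0.2, 0.9]
opening: 0.045
```

```bash
python3 -c "
from h import *
tool();bear();im,P=lens();rim()
"
```

```text
t 14.425 pos [0.7019 0.0777 0.1567] xyaw 102.0 level fix [-0.004 -0.01  -0.   ] q [ 0.04  0.46  1.21  0.    1.48 -0.17] F [ 0.5 -0.2  0.9]
tool r,b 0.0558 88.1
lens_center [(0.61, [0.661, 0.188, 0.223], 'b', np.float64(103.2))]
tilt_hinge [(0.56, [0.672, 0.131, 0.183], 'b', np.float64(104.4)), (0.47, [0.431, -0.01, 0.057], 'b', np.float64(186.8))]
  return _methods._mean(a, axis=axis, dtype=dtype,
  ret = um.true_divide(
Traceback (most recent call last):
  File "h.py", line 34, in rim
    m=d["mask"]; p=P[m]; g=im[m].max(1); k=(p[:,2]>zmin)&(g<70); c,n,q=plane(p[k])
                                                                       ~~~~~^^^^^^
  File "h.py", line 14, in plane
    c=np.median(p,0) if _==0 else p.mean(0); n=np.linalg.svd(p-c,full_matrices=False)[2][2]; n*=np.sign(n[2])
                                               ~~~~~~~~~~~~~~~~~~~~~~~~~~~~~~~~~~~~~~~~~^^^
IndexError: index 2 is out of bounds for axis 0 with size 0
```

apply_moves(commands=[-0.8,0,0,0,0,0,4.5,0,0,4,0,0,0,4.5,0,0,5,0,0,0,4.5,0,-2,5,0,0,0,4.5,-3,-5,0,0,0,0,4.5,-3,-5,0,0,0,0,4.5,-3,-5,0,0,0,0,4.5,-3,-5,0,0,0,0,4.5])

```text
t: 15.68
tool_pos: [0.569, -0.1449, 0.3013]
orientation: [-1.966, -2.445, 0.004]
force: [0.8, -0.9, 0.7]
opening: 0.045
```

```bash
cat >> h.py <<'E'
def full():
    im,P=lens()
    k=(np.hypot(P[...,0]-.7,P[...,1]-.022)<.095)&(np.hypot(P[...,0]-.7,P[...,1]-.022)>.025)&(P[...,2]>.175)&(P[...,2]<.195)
    p=P[k]; c=p.mean(0); v=np.linalg.svd((p-c)[:,:2],full_matrices=False)[2][0]; print("bar",k.sum(),c.round(4),np.degrees(np.arctan2(v[1],v[0])).round(1)%180,"b of c",np.degrees(np.arctan2(c[1]-.022,c[0]-.7)).round(1))
    k=(np.hypot(P[...,0]-.7,P[...,1]-.022)<.02)&(P[...,2]>.188)&(P[...,2]<.21); p=P[k]; print("cap",k.sum(),np.percentile(p,[1,99],axis=0).mean(0).round(4))
    rim(); return im
E
python3 -c "
from h import *
tool();im=full();cv2.imwrite('pics/t4.png',cv2.resize(im[120:300,150:430],None,fx=2,fy=2))
"
```

```text
t 15.675 pos [ 0.569  -0.1449  0.3013] xyaw 102.4 level fix [-0.001 -0.004 -0.   ] q [-0.34  0.08  1.39 -0.    1.67 -0.55] F [ 0.8 -0.9  0.7]
lens_center [(0.62, [0.658, 0.19, 0.223], 'b', np.float64(104.0))]
tilt_hinge [(0.92, [0.676, 0.129, 0.182], 'b', np.float64(102.6)), (0.54, [0.767, -0.119, 0.063], 'b', np.float64(295.4))]
bar 348 [0.6867 0.0752 0.186 ] 106.2 b of c 104.0
cap 291 [0.7006 0.0226 0.1949]
rim 0.84 350 C [0.6594 0.1812 0.2291] r 0.0503 tilt 0.667 dir 103.7 bear C 104.3
```

View pics/t4.png

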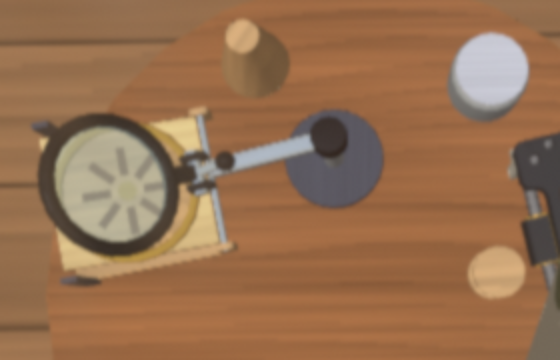

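The view shows the lens over the hoop, slightly toward the far side (lens at about 108,185). The bar is at about 104° against a hoop direction of about 101°. A fine nudge of 3° is needed.

apply_moves(commands=[3,5.2,0,0,0,0,4.5,3,5.2,0,0,0,0,4.5,3,5.2,0,0,0,0,4.5,2.4,5.2,0,0,0,0,4.5,0.4,1.5,0,0,0,0,4.5,0,0,-3,0,0,0,4.5])

```text
t: 16.68
tool_pos: [0.6933, 0.0973, 0.2723]
orientation: [-1.958, -2.456, -0.005]
force: [0.3, 0.1, -0.5]
opening: 0.0453
```

```bash
python3 -c "
from h import *
tool();bear()
"
```

```text
t 16.675 pos [0.6933 0.0973 0.2723] xyaw 102.9 level fix [-0.003  0.001  0.   ] q [ 0.06  0.39  1.09  0.    1.66 -0.16] F [ 0.3  0.1 -0.5]
tool r,b 0.0756 95.1
```

apply_moves(commands=[-0.4,-1.9,0,0,0,0,4.5,0,0,0,0,0,0,4.5,0,0,-4,0,0,0,4.5,0,0,-4,0,0,0,4.5,0,0,-3,0,0,0,4.5,0,0,-0.4,0,0,0,4.5])

```text
t: 17.42
tool_pos: [0.6903, 0.0752, 0.1615]
orientation: [1.958, 2.451, 0.011]
force: [-0.3, 0.1, -0.0]
opening: 0.0453
```

```bash
python3 -c "
from h import *
tool();bear()
"
```

```text
t 17.425 pos [0.6903 0.0752 0.1615] xyaw 102.8 level fix [-0.002  0.008  0.   ] q [ 0.03  0.4   1.27  0.    1.46 -0.19] F [-0.3  0.1 -0. ]
tool r,b 0.0541 100.3
```

apply_moves(commands=[0.7,0.15,-0.3,0,0,-0.03,4.5,0.5,0.1,0,0,0,0,4.5,0.3,0,0,0,0,0,4.5,0,0,0,0,0,0,4.5])

```text
t: 17.92
tool_pos: [0.7061, 0.0778, 0.1625]
orientation: [1.999, 2.419, 0.011]
force: [-3.1, -1.8, -2.7]
opening: 0.045
```

```bash
python3 -c "
from h import *
tool();bear()
"
```

```text
t 17.925 pos [0.7061 0.0778 0.1625] xyaw 100.9 level fix [-0.003  0.007  0.   ] q [ 0.04  0.45  1.21  0.    1.47 -0.15] F [-3.1 -1.8 -2.7]
tool r,b 0.0562 83.8
```

apply_moves(commands=[-1.2,-0.2,0,0,0,0,4.5,0,0,5,0,0,0,4.5,0,0,5,0,0,0,4.5,0,0,5,0,0,0,4.5,-1,4.5,0,0,0,0,0,-1,5,0,0,0,0,0,-1,5,0,0,0,0,0,0,0.5,0,0,0,0,0])

```text
t: 18.92
tool_pos: [0.6681, 0.2294, 0.3307]
orientation: [1.993, 2.404, 0.038]
force: [0.5, -0.2, -0.7]
opening: 0.0098
```

```bash
python3 -c "
from h import *
tool();bear();full()
"
```

```text
t 18.925 pos [0.6681 0.2294 0.3307] xyaw 100.7 level fix [-0.007  0.03   0.   ] q [ 0.26  0.38  0.99 -0.    1.74  0.07] F [ 0.5 -0.2 -0.7]
tool r,b 0.2098 98.7
lens_center [(0.72, [0.667, 0.192, 0.226], 'b', np.float64(101.0))]
tilt_hinge [(0.76, [0.68, 0.128, 0.181], 'b', np.float64(100.7)), (0.41, [0.667, 0.189, 0.226], 'b', np.float64(101.2))]
bar 342 [0.6903 0.0757 0.186 ] 102.2 b of c 100.2
cap 291 [0.7006 0.0232 0.1949]
rim 0.7 279 C [0.6717 0.1105 0.2185] r 0.0959 tilt 0.223 dir 118.7 bear C 107.7
```

apply_moves(commands=[-0.7,-0.6,-3,0.0,0.03,0,0,0,0,-3,0,0,0,0,0,0,-1.5,0,0,0,0,0,0,-1.2,0,0,0,0,0,0,-1,0,0,0,0])

```text
t: 19.8
tool_pos: [0.6651, 0.212, 0.233]
orientation: [-2.02, -2.404, -0.01]
force: [-0.9, 0.3, 1.7]
opening: 0.0005
```

```bash
python3 -c "
from h import *
tool();bear()
"
```

```text
t 19.8 pos [0.6651 0.212  0.233 ] xyaw 99.9 level fix [-0.006  0.003  0.   ] q [0.23 0.39 1.16 0.   1.59 0.06] F [-0.9  0.3  1.7]
tool r,b 0.1931 100.4
```

apply_moves(commands=[0,0.5,-0.7,0,0,0,0,0,0.1,-0.6,0,0,0,0,0,0,0,0,0,0,0])

```text
t: 20.18
tool_pos: [0.6653, 0.2185, 0.2196]
orientation: [-2.02, -2.405, -0.01]
force: [-0.0, 0.1, -0.1]
opening: 0.0008
```

```bash
python3 -c "
from h import *
tool();bear()
"
```

```text
t 20.175 pos [0.6653 0.2185 0.2196] xyaw 100.0 level fix [-0.005  0.004  0.   ] q [0.24 0.4  1.17 0.   1.57 0.07] F [-0.   0.1 -0.1]
tool r,b 0.1996 100.0
```

apply_moves(commands=[0,0,5,0,0,0,0,0,0,5,0,0,0,0,-4.5,-4,1,0,0,0,0,-4.5,-4,0,0,0,0,0,-4.5,-4,0,0,0,0,0,-4,-4,0,0,0,0,0,-3,-4,0,0,0,0,0,0,0,0,0,0,0,0])

```text
t: 21.18
tool_pos: [0.4557, 0.0152, 0.3311]
orientation: [2.015, 2.407, 0.009]
force: [0.2, 0.3, 1.1]
opening: 0.0006
```

```bash
python3 -c "
from h import *
tool();bear();im=full();cv2.imwrite('pics/t5.png',cv2.resize(im[120:300,150:430],None,fx=2,fy=2))
try: rim('scene')
except Exception as e: print(e)
try: rim('wrist')
except Exception as e: print(e)
"
```

```text
t 21.175 pos [0.4557 0.0152 0.3311] xyaw 100.1 level fix [-0.003  0.006  0.   ] q [-0.08 -0.29  1.68  0.    1.74 -0.26] F [0.2 0.3 1.1]
tool r,b 0.2444 181.6
lens_center [(0.93, [0.664, 0.202, 0.2], 'b', np.float64(101.3))]
tilt_hinge [(0.58, [0.68, 0.132, 0.184], 'b', np.float64(100.3)), (0.15, [0.526, -0.213, 0.063], 'b', np.float64(233.5))]
bar 382 [0.6901 0.0783 0.186 ] 101.0 b of c 99.9
cap 293 [0.7006 0.024  0.1948]
rim 0.94 84 C [0.6692 0.1986 0.2091] r 0.0509 tilt 0.327 dir 98.7 bear C 99.9
rim 0.62 823 C [0.6708 0.1978 0.2075] r 0.0507 tilt 0.323 dir 100.8 bear C 99.4
rim 0.89 2561 C [0.6652 0.1966 0.2073] r 0.0496 tilt 0.317 dir 99.7 bear C 101.3
```

View pics/t5.png

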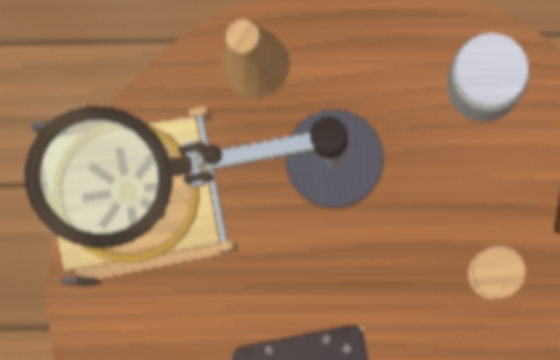

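The lens (about 98,177, shifted by perspective) covers the hoop. Tilt now reads about 0.32, so it needs a few hundredths less. One cross-check of the hoop from the other cameras first.

```bash
python3 -c "
from h import *
for cam in ['wrist','scene']:
    im,P=cloud(cam)
    print(cam,'hoop',spot('hoop_center',cam),'lens',spot('lens_center',cam))
    for d in cut_out('hoop_center',cam)[:1]:
        p=P[d['mask']]; p=p[(p[:,2]>.085)&(p[:,2]<.16)&(np.hypot(p[:,0]-.666,p[:,1]-.197)<.062)]
        c,n,q=plane(p); print(d['conf'],len(p),len(q),c.round(4),np.arccos(n[2]).round(3),np.degrees(np.arctan2(-n[1],-n[0])).round(1),'z at centre',(c[2]-(n[0]*(.666-c[0])+n[1]*(.197-c[1]))/n[2]).round(4))
"
```

```text
wrist hoop [(0.55, [0.665, 0.2, 0.121])] lens [(0.68, [0.666, 0.201, 0.206]), (0.59, [0.696, 0.023, 0.062])]
0.9 7935 6902 [0.644  0.1932 0.1198] 0.277 101.2 z at centre 0.1196
scene hoop [(0.97, [0.667, 0.2, 0.121]), (0.28, [0.433, -0.01, 0.064])] lens [(0.64, [0.667, 0.203, 0.202])]
0.93 1703 1326 [0.6882 0.1876 0.1155] 0.285 99.8 z at centre 0.1194
```

apply_moves(commands=[4.2,4.2,0,0,0,0,0,4.2,4.2,0,0,0,0,0,4.2,4.2,0,0,0,0,0,4.2,4,0,0,0,0,0,3.5,3.7,0,0,0,0,0,0,0,-4,0,0,0,0,0,0,-4,0,0,0,0])

```text
t: 22.9
tool_pos: [0.6691, 0.2275, 0.2509]
orientation: [2.012, 2.403, 0.019]
force: [-0.2, -0.6, 0.0]
opening: 0.0003
```

```bash
python3 -c "
from h import *
tool();bear()
"
```

```text
t 22.9 pos [0.6691 0.2275 0.2509] xyaw 100.1 level fix [-0.004  0.013  0.   ] q [0.25 0.4  1.11 0.   1.61 0.08] F [-0.2 -0.6  0. ]
tool r,b 0.2078 98.6
```

apply_moves(commands=[-0.3,-0.8,-2,0,0.013,0,0,0,0,-0.6,0,0,0,0,0,0,-0.6,0,0,0,0,0,0,0,0,0,0,0])

```text
t: 23.4
tool_pos: [0.6651, 0.2182, 0.2169]
orientation: [-2.015, -2.404, -0.002]
force: [1.1, 0.4, -0.2]
opening: 0.0003
```

```bash
python3 -c "
from h import *
tool();bear()
"
```

```text
t 23.4 pos [0.6651 0.2182 0.2169] xyaw 100.1 level fix [-0.004 -0.003 -0.   ] q [0.24 0.41 1.17 0.   1.57 0.07] F [ 1.1  0.4 -0.2]
tool r,b 0.1993 100.1
```

Same point as before, so another 2 mm down, then retreat.

apply_moves(commands=[0,0,-0.2,0,0,0,0,0,0,0,0,0,0,0])

```text
t: 23.65
tool_pos: [0.6661, 0.2183, 0.2174]
orientation: [-2.017, -2.406, -0.006]
force: [0.4, -0.6, 0.1]
opening: 0.0005
```

apply_moves(commands=[0,0,5,0,0,0,0,0,0,5,0,0,0,0,-4.5,-4,1,0,0,0,0,-4.5,-4,0,0,0,0,0,-4.5,-4,0,0,0,0,0,-4,-4,0,0,0,0,0,-3,-4,0,0,0,0,0,0,0,0,0,0,0,0])

```text
t: 24.65
tool_pos: [0.457, 0.014, 0.3314]
orientation: [2.014, 2.406, 0.009]
force: [-0.6, 0.1, -0.2]
opening: 0.0007
```

```bash
python3 -c "
from h import *
tool();full()
for c in ['scene','wrist']:
    rim(c); print(c,'hoop',spot('hoop_center',c),'lens',spot('lens_center',c),'jar',spot('jar',c))
im,_=read_camera('scene'); cv2.imwrite('pics/s5.png',im)
"
```

```text
t 24.65 pos [0.457  0.014  0.3314] xyaw 100.1 level fix [-0.002  0.007  0.   ] q [-0.08 -0.29  1.68  0.    1.74 -0.26] F [-0.6  0.1 -0.2]
lens_center [(0.73, [0.667, 0.201, 0.202], 'b', np.float64(100.4)), (0.44, [0.446, -0.149, 0.066], 'b', np.float64(213.9))]
tilt_hinge [(0.88, [0.683, 0.134, 0.182], 'b', np.float64(98.6))]
bar 386 [0.6901 0.0788 0.1862] 100.8 b of c 99.9
cap 292 [0.7006 0.0241 0.1947]
rim 0.68 82 C [0.6694 0.1995 0.2062] r 0.0512 tilt 0.302 dir 98.9 bear C 99.8
rim 0.63 790 C [0.6707 0.1985 0.205 ] r 0.0508 tilt 0.286 dir 100.2 bear C 99.4
scene hoop [(0.58, [0.665, 0.198, 0.119])] lens [(0.73, [0.668, 0.204, 0.199]), (0.69, [0.448, -0.15, 0.063])] jar [(0.91, [0.451, -0.154, 0.061])]
rim 0.61 2653 C [0.6648 0.195  0.2042] r 0.0486 tilt 0.281 dir 99.6 bear C 101.5
wrist hoop [(0.65, [0.665, 0.196, 0.119]), (0.48, [0.692, 0.022, 0.063])] lens [] jar []
```

View pics/s5.png

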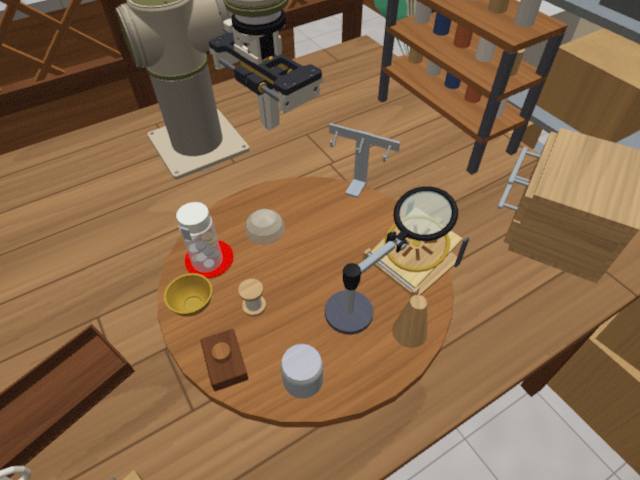

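```bash
python3 -c "
from h import *
print(close_job())"
```

```text
the job is handed in; nothing more can be done
None
```

The jar is standing on the coaster, and the lens is over the hoop and parallel with it. I handed the job in at about 25 s with the gripper clear of everything.

- **Jar:** I lifted it by its body first and set it on the coaster. It stands upright about 7 mm off centre, where up to 19 mm still keeps it fully on.
- **Swing:** I then swung the bar round from about 252° to about 100°, with one fine correction of roughly 3.5°. The hoop lies at about 101°. The lens centre is above the hoop centre within about 3 to 5 mm in each camera.
- **Tilt:** I pressed the lens down in two passes. The last readings were 0.281 (wrist camera) and 0.286 (scene camera), against 0.277 and 0.285 for the hoop in the same views.
- **Bystanders:** In the last picture, everything else on the stool looks to be where it started. I checked that by eye, not by measuring each one.

**Disagreements:** The top camera's last rim fit had few points and read a tilt of 0.302. The bearing estimates for the bar and lens ranged from 99.4° to 101.5°. The swing may therefore be up to about 1° off, or about 3 mm at the lens.

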